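Fit new brake pads to the bench brake and test the pedal

ROBOT

A 6-joint arm with a two-finger parallel gripper is mounted at the origin on the work surface. World frame = base frame: x ahead of the robot, y to its left, z up, the work surface at z = 0. Lengths are in m, angles in degrees, forces in N, time in s.
With the tool pointing down it reaches from about 0.35 to 0.875 m from the base axis. Payload 4.2 kg.
Tool frame: the origin (TCP) lies between the finger pads, 19 mm behind the fingertips; this is the grasp point; y points along the fingers, z is the direction in which the jaws open and shut, and the axes are right-handed (so a half turn about y gives the same grasp; the last joint's range is limited). The gripper opens to 87 mm and grips with 3 to 60 N. Pads are 19 mm wide; open, the fingers measure 117 mm over their backs; the gripper's body (75 mm by 190 mm) begins 51 mm behind the grasp point.
Start: joints at [-50.787, 22.042, 0.453, 0, -68.411, -14.817], TCP at [0.258, -0.569, 0.241] pointing down, gripper open.
Joint ranges: [-179.83, 179.83], [-69.29, 118.12], [-61.27, 80.66], [-181.25, 117.63], [-171.15, -9.14], [-177.46, 177.46]. Speed limits (degrees/s): [159.86, 159.86, 180, 180, 180, 180].

INTERFACE

Orientations are given as [roll, pitch, yaw] about the fixed x, y, z axes, in that order (R = Rz(yaw) Ry(pitch) Rx(roll)).
In Python, from workcell import env gives the robot as it stands. The module is installed in compiled form; this text tells all that it offers. Calls block until the motion is done:
- env.goto(position, orientation): joint-space move of the TCP to a pose.
- env.move_straight(position, rotation=None, rate=0.15, force_limit=None): straight line of the TCP; rotation=None keeps the orientation; rate is the mean speed in m/s. With force_limit (N) it stops when the force on the tool has changed by that much, and returns True; else False.
- env.set_joints(angles): joint-space move.
- env.gripper_to(opening, grasp_force=None): opening from 0.0 (shut) to 1.0 (fully open); grasp_force is the grip in N (None keeps the last); returns when the fingers have stopped.
- env.dwell(seconds).
- env.inverse_kinematics(position, orientation): joint angles nearest the present ones, or None.
- env.read_state(): the state.
- env.grab_frame(name): name is "side" or "top"; returns a dict with "image" (384x512x3 uint8, blue, green, red), "fx", "fy", "cx", "cy" (pixels), "D" ([k1, k2, p1, p2, k3] as OpenCV has them; the pictures are not rectified), "position" and "orientation" of the camera in the world. Camera axes: x right, y up, looking along -z (the intrinsics and any distortion apply to the point x, -y, -z); pixel columns grow to the right and rows downward; lengths in m; the calibration is good to about 2 mm. A picture is of the moment at which its call begins. There is no depth.
A pose or a line that the arm cannot do raises env.Unreachable and nothing moves.
- env.close_job(): hands the job in, once; it reports no verdict.
Trained networks look in a picture, given as the dict that the camera call returned (one of the last four; its "shot" number tells which), for a name from the list of things; names that differ only in an ending like _2 or _b are one class to them, and where a whole thing is asked for, a point or a joint stands for the part that bears it (a point fixed in the world has none). Each returns a list of dicts, best first, with "score" (0 to 1); they miss things now and then, are a little off and sometimes report something else, mostly with a low value. They report only what shows in the picture. A call takes as long as a camera call. They do not tell look-alikes from the thing itself.
- env.search_frame(picture, thing): "xyz" ([x, y, z] in m, in world coordinates, good to about 4 mm: the middle of the surface that is visible of it).
- env.trace(picture, thing): "mask" (384x512 bool, what is visible of it).
The state is a dict: "clock": time; "joint_positions": joint angles; "qvel": joint speeds; "joint_torque": joint torques, N m; "position": TCP position; "tool_rot": TCP orientation; "force": force on the tool from outside, world axes, zero at the start; "wrist_torque": the same for the moment, N m; "opening": opening from 0.0 (shut) to 1.0 (fully open).
Only numpy, scipy, OpenCV 4.12 (cv2) and the standard library are available. Lean on these libraries where they do the work, as an engineer would, in place of code of your own. Each camera call takes 0.05 s, during which the arm holds its last target.

TASK

Take every yellow transport spacer out of the blue brake block and lay it in the grey parts tray, and press every brake pad lying on the counter flush into a pocket of the block, pushing the stiff pistons back. Then turn the red valve knob clockwise until it clicks over to the green mark, and after that press the brake pedal right down to its stop, hold it there for a second and let it come up. Leave the spanner, bottle and other things on the counter where they are.

Things in the scene. Friction and masses are not known exactly. Their poses are not given: they have to be found in the camera images.
- block: Brake block, fixed, blue, 90 (x) x 310 (y) x 45 mm high, origin at the centre of its underside. In its top: three pad pockets 59 (x) x 39 (y) mm, and a valve knob at the +y end. In each pocket is a stiff pair of steel pistons, tops at first 7 mm below the rim; pushed with about 6 N they slide down 8 mm to a stop, 15 mm below the rim, and stay where left.
- pocket0 (a point): Centre of pocket 0 at the level of the block's top face (rim), 45 mm above the counter; axes parallel to the block's. Pockets are 70 mm apart along the block's y.
- pocket1 (a point): Centre of pocket 1 at the level of the block's top face (rim), 45 mm above the counter; axes parallel to the block's. Pockets are 70 mm apart along the block's y.
- pocket2 (a point): Centre of pocket 2 at the level of the block's top face (rim), 45 mm above the counter; axes parallel to the block's. Pockets are 70 mm apart along the block's y.
- pad0_mid (a point): Centre (mid-height) of this brake pad: a 56 (x) x 36 (y) x 15 mm thick box, steel below, two copper-coloured linings above, 0.12 kg, lying on the counter; may be absent. Pads are alike; any may go in any pocket, its x along the pocket's. Laid on the raised pistons it stands 8 mm proud; pressed home its top is level with the rim and this point 7.5 mm below it.
- pad1_mid (a point): Centre (mid-height) of this brake pad: a 56 (x) x 36 (y) x 15 mm thick box, steel below, two copper-coloured linings above, 0.12 kg, lying on the counter; may be absent. Pads are alike; any may go in any pocket, its x along the pocket's. Laid on the raised pistons it stands 8 mm proud; pressed home its top is level with the rim and this point 7.5 mm below it.
- pad2_mid (a point): Centre (mid-height) of this brake pad: a 56 (x) x 36 (y) x 15 mm thick box, steel below, two copper-coloured linings above, 0.12 kg, lying on the counter; may be absent. Pads are alike; any may go in any pocket, its x along the pocket's. Laid on the raised pistons it stands 8 mm proud; pressed home its top is level with the rim and this point 7.5 mm below it.
- spacer0_rib (a point): Yellow plastic transport spacer standing loosely in a pocket (30 g, may be absent): foot 50 x 30 x 8 mm, on it an upright rib 40 (x) x 14 (y) mm, 24 mm tall, to grip across its 14 mm. This point lies in the rib, 24 mm above the underside and 8 mm below the rib's top. In a pocket the underside is 7 mm below the rim.
- spacer1_rib (a point): Yellow plastic transport spacer standing loosely in a pocket (30 g, may be absent): foot 50 x 30 x 8 mm, on it an upright rib 40 (x) x 14 (y) mm, 24 mm tall, to grip across its 14 mm. This point lies in the rib, 24 mm above the underside and 8 mm below the rib's top. In a pocket the underside is 7 mm below the rim.
- spacer2_rib (a point): Yellow plastic transport spacer standing loosely in a pocket (30 g, may be absent): foot 50 x 30 x 8 mm, on it an upright rib 40 (x) x 14 (y) mm, 24 mm tall, to grip across its 14 mm. This point lies in the rib, 24 mm above the underside and 8 mm below the rib's top. In a pocket the underside is 7 mm below the rim.
- tray: Grey open parts tray, fixed, 160 (x) x 130 (y) x 30 mm high, walls and floor 4 mm; origin at the centre of its underside. It and the pedal stand may be on either side of the block.
- knob (a joint): Angle of the valve knob on the block, clockwise seen from above: 0 = closed (white pointer at the red mark). Turning it works against a detent, at most about 0.27 N m; short of 0.65 rad it springs back to 0, beyond it snaps over to 1.3 rad (pointer at the green mark), where it stays; stop at 1.33.
- knob_grip (a point): Where to hold the knob (TCP point), on its upright axis, 37 mm above the block's top face. The knob's red grip bar is 50 mm long, 14 mm thick, its top 40 mm and its foot 14 mm above the block's top face, standing on a black disc 44 mm across; it lies along this point's x axis.
- stand: Pedal stand, fixed: steel plate 230 (x) x 90 (y) x 10 mm, origin at the centre of its underside; two cheeks at x = +85 mm, 110 mm high, carry the pedal's hinge (level, along y, at x = +85 mm, z = 90 mm).
- pedal (a joint): Angle of the sprung brake pedal: 0 = up (rest), 0.30 rad = down on its stop. It springs back when let go. At the pad it takes about 8 N to start and 15 N at the stop.
- pedal_pad (a point): Middle of the top of the pedal's black rubber pad (50 x 46 mm), 145 mm from the hinge towards the stand's -x, 116 mm above the counter at rest; it sinks 42 mm to the stop.
- wrench: Bystander: combination spanner 160 mm long; leave it where it is.
- pinbox: Bystander: cardboard pin box 60 x 45 x 30 mm; leave it where it is.
- grease: Bystander: amber grease jar, 52 mm across, 55 mm tall; leave it where it is.
- sprocket: Bystander: dark steel ring 110 mm across, 8 mm thick; leave it where it is.
- oil: Bystander: black oil bottle 68 mm across, 170 mm tall; leave it where it is.
- forkcap: Bystander: steel fork cap, 40 mm across, 30 mm tall; leave it where it is.
- driver: Bystander: screwdriver; leave it where it is.
Not all that is in view belongs to the job. What is shaped like the part that bears pad2_mid but pink or turquoise is not meant. Leave any black look-alike of the part that bears spacer2_rib alone.

How it is judged (in metres and radians):
On the way, in this order (a step that is already met when the one before it is completed fails the run):
1. all spacers are in the tray and all pads flush in pockets ((horizontal distance between pad0_mid and pocket0 below 0.005 m or horizontal distance between pad0_mid and pocket1 below 0.005 m or horizontal distance between pad0_mid and pocket2 below 0.005 m) and z of pad0_mid in the frame of pocket0 between -0.011 and -0.0052 m and angle between the z axis of each of pad0_mid, pad1_mid, pad2_mid and the z axis of block, either way round below 0.08 rad and (horizontal distance between pad1_mid and pocket0 below 0.005 m or horizontal distance between pad1_mid and pocket1 below 0.005 m or horizontal distance between pad1_mid and pocket2 below 0.005 m) and z of pad1_mid in the frame of pocket0 between -0.011 and -0.0052 m and (horizontal distance between pad2_mid and pocket0 below 0.005 m or horizontal distance between pad2_mid and pocket1 below 0.005 m or horizontal distance between pad2_mid and pocket2 below 0.005 m) and z of pad2_mid in the frame of pocket0 between -0.011 and -0.0052 m and x of spacer0_rib in the frame of tray between -0.076 and 0.076 m and y of spacer0_rib in the frame of tray between -0.061 and 0.061 m and z of each of spacer0_rib, spacer1_rib, spacer2_rib in the frame of tray below 0.045 m and x of spacer1_rib in the frame of tray between -0.076 and 0.076 m and y of spacer1_rib in the frame of tray between -0.061 and 0.061 m and x of spacer2_rib in the frame of tray between -0.076 and 0.076 m and y of spacer2_rib in the frame of tray between -0.061 and 0.061 m), for 0.2 s.
2. then the valve knob is clicked over (value of joint knob above 1.1 rad), for 0.2 s.
3. then the pedal is held down on its stop (value of joint pedal above 0.27 rad), for 0.6 s.
At the end, for the whole second after the job is handed in: Every pad present lies in a pocket (centre within 5 mm of the pocket's), level within 0.08 rad and flush within about 2 mm of the rim; every spacer present lies in the tray; the knob is past 1.1 rad and the pedal is up again (below 0.05 rad) (all of step 1 and value of joint knob above 1.1 rad and value of joint pedal below 0.05 rad); the robot touches nothing.
It fails at once if a bystander is moved more than 4 cm (distance of any of wrench, pinbox, grease, sprocket, oil, forkcap, driver from where it was at the start of the episode above 0.04 m).
Of pad0, pad1, pad2 only 2 to 3 are there at a start; the rules pass over those that are not, and their reading is None.
Of spacer0, spacer1, spacer2 only 2 to 3 are there at a start; the rules pass over those that are not, and their reading is None.
At some moment in a run one of pad0, pad1, pad2 may be knocked a few centimetres aside while the robot is not near it.
Once in a run the grip may slacken for a moment while it holds something.
It also fails if it takes over 210 s, if anything falls off the work surface, if the arm or the gripper's body presses on something with over 40 N, if the wrist force passes 120 N, or if a joint passes its speed limit or range.

## Working session

There is one attempt and no reset: what is moved stays moved. The work goes in short steps, each a Python script; the robot and the scene stay as the last script left them, time stands still between calls to the robot, and variables do not carry over. Pictures are saved under pics/ and viewed, and the job is handed in when it is done.

```bash
mkdir -p pics; ls; python3 - <<'E'
from workcell import env
import cv2
for n in("top","side"):
    f=env.grab_frame(n); cv2.imwrite(f"pics/{n}0.png",f["image"])
    print(n,{k:v for k,v in f.items() if k!="image"})
print(env.read_state())
E
```

```text
pics
top {'fx': 418.80111787815144, 'fy': 418.80111787815144, 'cx': 252.1794035876401, 'cy': 193.3133475611148, 'D': array([-0.13369998,  0.        ,  0.        ,  0.        ,  0.        ]), 'position': array([0.50838702, 0.02001631, 1.0469886 ]), 'orientation': array([  5.054798  ,  -0.26845868, -90.69310226]), 'shot': 1}
side {'fx': 413.13725662114217, 'fy': 413.13725662114217, 'cx': 264.2123831286101, 'cy': 184.50799832217513, 'D': array([-0.0720934,  0.       ,  0.       ,  0.       ,  0.       ]), 'position': array([0.08056952, 0.48260187, 0.83045289]), 'orientation': array([  43.12825842,    0.24884691, -135.18289056]), 'shot': 2}
{'clock': 0.1, 'joint_positions': array([-5.07874149e+01,  2.20860539e+01,  3.87302417e-01, -2.27594878e-02,
       -6.84123920e+01, -1.48163229e+01]), 'qvel': array([ 0.0339558 , -0.00229186,  0.16219938,  0.23483035,  0.11534989,
       -0.12085337]), 'joint_torque': array([-7.42532065e-04, -3.91689420e+01,  1.87934840e+01,  4.23194781e+00,
        1.34791210e-02, -8.58691806e-05]), 'position': array([ 0.2579472 , -0.56873288,  0.24027668]), 'tool_rot': array([-8.98871428e+01,  7.97847637e-03,  2.43878758e+01]), 'force': array([ 0.32019217, -0.34292826,  0.43241105]), 'wrist_torque': array([-0.02568272,  0.01132644,  0.06984363]), 'opening': 1.0021078860263768}
```

View pics/top0.png

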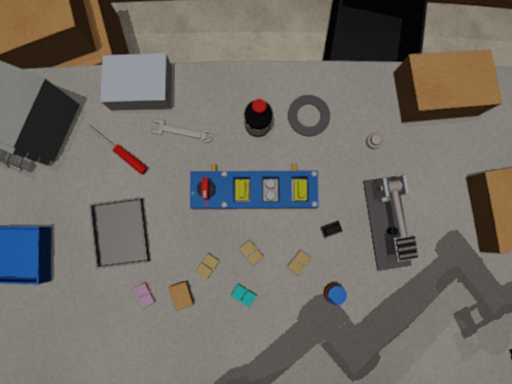

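View pics/side0.png

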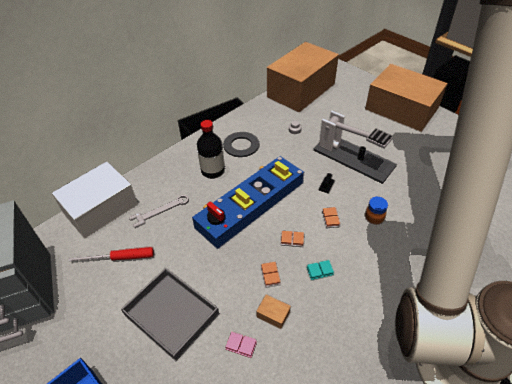

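```bash
cat > h.py <<'E'
from workcell import env
import numpy as np, cv2
from scipy.spatial.transform import Rotation as R
def cam(f):
    K=np.array([[f["fx"],0,f["cx"]],[0,f["fy"],f["cy"]],[0,0,1.]]); 
    return K,np.array(f["D"]),R.from_euler("xyz",f["orientation"],degrees=True).as_matrix(),np.array(f["position"])
def back(f,uv,z):
    K,D,Rm,p=cam(f); uv=np.asarray(uv,float).reshape(-1,1,2)
    n=cv2.undistortPoints(uv,K,D).reshape(-1,2)
    d=np.c_[n[:,0],-n[:,1],-np.ones(len(n))]@Rm.T
    t=(z-p[2])/d[:,2]; return p+d*t[:,None]
def proj(f,X):
    K,D,Rm,p=cam(f); c=(np.atleast_2d(X)-p)@Rm; c=c*[1,-1,-1]
    return cv2.projectPoints(c,np.zeros(3),np.zeros(3),K,D)[0].reshape(-1,2)
def rect(f,mask,z):
    """min-area rectangle of mask outline, on plane z: centre, long, short, yaw of long side (deg, -90..90)"""
    cs,_=cv2.findContours(mask.astype(np.uint8),cv2.RETR_EXTERNAL,cv2.CHAIN_APPROX_NONE)
    c=max(cs,key=cv2.contourArea).reshape(-1,2)
    P=back(f,c,z)[:,:2]
    (cx,cy),(w,h),a=cv2.minAreaRect((P*1000).astype(np.float32))
    if w<h: w,h,a=h,w,a+90
    return np.array([cx,cy])/1000,w,h,(a+90)%180-90
def down(yaw):
    """tool pointing down, jaw axis (z) along world direction yaw (deg)"""
    y=np.array([0,0,-1.]); z=np.array([np.cos(np.radians(yaw)),np.sin(np.radians(yaw)),0]); x=np.cross(y,z)
    return R.from_matrix(np.c_[x,y,z]).as_euler("xyz",degrees=True)
E
python3 - <<'E'
from h import *
f=env.grab_frame("top"); s=env.grab_frame("side")
# start jaw axis
st=env.read_state(); print(R.from_euler("xyz",st["tool_rot"],degrees=True).as_matrix().round(2), R.from_euler("xyz",down(24),degrees=True).as_matrix().round(2))
for n in ["block","pad0_mid","spacer0_rib","tray","knob","stand","pedal","wrench","pinbox","grease","oil","driver"]:
    for g,nm in((f,"T"),(s,"S")):
        print(n,nm,[(np.round(r["xyz"],3).tolist(),round(r["score"],2)) for r in env.search_frame(g,n)])
for n,z in [("block",.045),("pad0_mid",.015),("tray",.03),("spacer0_rib",.07),("stand",.01)]:
    for r in env.trace(f,n):
        print(n,round(r["score"],2),r["mask"].sum(),[np.round(q,4) for q in rect(f,r["mask"],z)])
im=cv2.resize(f["image"][130:320,130:430],None,fx=2.6,fy=2.6,interpolation=cv2.INTER_CUBIC); cv2.imwrite("pics/t1.png",im)
E
```

```text
[[ 0.91 -0.   -0.41]
 [ 0.41  0.    0.91]
 [-0.   -1.    0.  ]] [[ 0.41  0.    0.91]
 [-0.91  0.    0.41]
 [ 0.   -1.    0.  ]]
block T [([0.606, 0.017, 0.048], 0.83)]
block S [([0.586, 0.047, 0.048], 0.97), ([0.755, 0.006, 0.096], 0.44), ([0.602, 0.128, 0.07], 0.24)]
pad0_mid T [([0.489, -0.325, 0.11], 0.7), ([0.426, -0.096, 0.016], 0.55), ([0.608, 0.038, 0.048], 0.38)]
pad0_mid S [([0.427, -0.094, 0.016], 0.61), ([0.754, 0.199, 0.005], 0.45)]
spacer0_rib T [([0.605, -0.098, 0.047], 0.62)]
spacer0_rib S [([0.596, -0.095, 0.05], 0.48)]
tray T [([0.505, 0.352, 0.001], 0.57)]
tray S [([0.508, 0.344, 0.004], 0.71)]
knob T [([0.606, 0.123, 0.071], 0.59), ([0.798, -0.134, 0.006], 0.42), ([0.764, 0.002, 0.114], 0.32)]
knob S [([0.602, 0.128, 0.073], 0.89), ([0.519, -0.319, 0.011], 0.2)]
stand T [([0.521, -0.319, 0.011], 0.81), ([0.6, 0.018, 0.046], 0.65)]
stand S [([0.518, -0.318, 0.01], 0.59)]
pedal T [([0.488, -0.326, 0.108], 0.93), ([0.45, 0.014, 0.014], 0.66)]
pedal S [([0.481, -0.319, 0.109], 0.78)]
wrench T [([0.614, 0.018, 0.05], 0.69), ([0.762, 0.193, 0.01], 0.62)]
wrench S [([0.75
[... 725 characters left out ...]
64(56.4343), np.float64(37.2988), np.float64(-38.0921)]
pad0_mid 0.3 492 [array([0.757 , 0.1896]), np.float64(156.2589), np.float64(37.7297), np.float64(76.3748)]
pad0_mid 0.15 1105 [array([ 0.5296, -0.3613]), np.float64(204.4453), np.float64(61.5626), np.float64(6.768)]
tray 0.72 3604 [array([0.5054, 0.3424]), np.float64(160.7169), np.float64(142.9309), np.float64(7.002)]
spacer0_rib 0.71 260 [array([ 0.6013, -0.098 ]), np.float64(47.4944), np.float64(28.3276), np.float64(-1.357)]
stand 0.66 935 [array([ 0.5284, -0.3569]), np.float64(205.1594), np.float64(56.4989), np.float64(11.2534)]
stand 0.64 3490 [array([ 0.5238, -0.3352]), np.float64(228.1609), np.float64(113.657), np.float64(7.1477)]
```

View pics/t1.png

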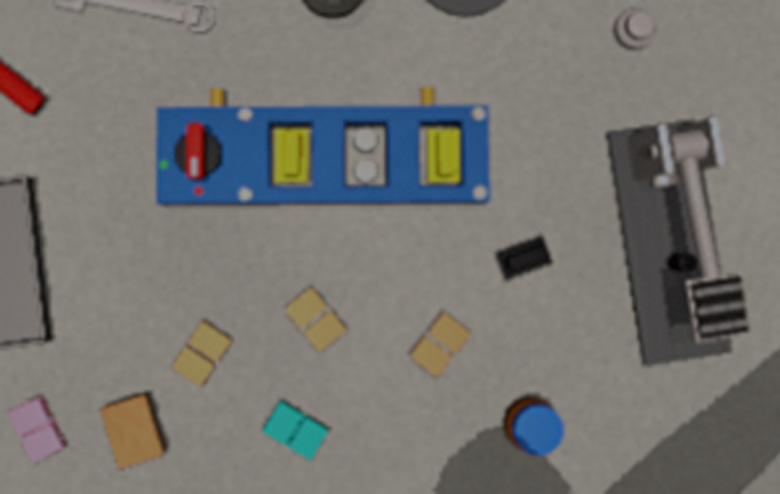

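```bash
cat >> h.py <<'E'
from scipy.optimize import minimize
S=6
def box(x,y,yaw,L,W,z0,z1):
    c,s=np.cos(np.radians(yaw)),np.sin(np.radians(yaw))
    P=np.array([[a*L/2,b*W/2,z] for a in(-1,1) for b in(-1,1) for z in(z0,z1)])
    return np.c_[x+c*P[:,0]-s*P[:,1],y+s*P[:,0]+c*P[:,1],P[:,2]]
def soft(img,test):
    big=cv2.resize(img,None,fx=S,fy=S,interpolation=cv2.INTER_CUBIC)
    return test(cv2.cvtColor(big,cv2.COLOR_BGR2HSV).astype(int),big.astype(int))
def fitbox(views,init,L,W,z0,z1,pad=25):
    """views: [(frame, mask at S x)], fit x,y,yaw of box by silhouette IoU; mask cropped to near the predicted silhouette, biggest component, filled"""
    ms=[]
    for f,m in views:
        h=cv2.convexHull(proj(f,box(*init,L,W,z0,z1)).astype(np.float32)).reshape(-1,2)
        roi=np.zeros(m.shape,np.uint8); c=h.mean(0)
        hh=c+(h-c)*1.0
        cv2.fillConvexPoly(roi,(hh*S).astype(np.int32),1); roi=cv2.dilate(roi,np.ones((pad*2+1,)*2))
        mm=(m&(roi>0)).astype(np.uint8)
        n,l,st,_=cv2.connectedComponentsWithStats(mm)
        mm=(l==1+st[1:,4].argmax()).astype(np.uint8)
        cs,_=cv2.findContours(mm,cv2.RETR_EXTERNAL,cv2.CHAIN_APPROX_NONE); hull=cv2.convexHull(np.vstack(cs))
        g=np.zeros_like(mm); cv2.drawContours(g,cs,-1,1,-1)
        ys,xs=np.where(g); b=(max(ys.min()-40,0),ys.max()+40,max(xs.min()-40,0),xs.max()+40)
        ms.append((f,g[b[0]:b[1],b[2]:b[3]],b))
    def cost(p):
        t=0
        for f,g,b in ms:
            u=(proj(f,box(*p,L,W,z0,z1))+.5)*S-.5-[b[2],b[0]]
            h=cv2.convexHull(u.astype(np.float32)).reshape(-1,2)
            r=np.zeros_like(g); cv2.fillConvexPoly(r,np.round(h*16).astype(np.int32),1,shift=4)
            t+=1-(r&g).sum()/max((r|g).sum(),1)
        return t/len(ms)
    sx=np.array([[0,0,0],[.006,0,0],[0,.006,0],[0,0,5.]])+init
    r=minimize(cost,init,method="Nelder-Mead",options=dict(initial_simplex=sx,xatol=1e-4,fatol=1e-5))
    return r.x,r.fun
blue=lambda h,b:(h[...,0]>100)&(h[...,0]<125)&(h[...,1]>120)&(h[...,2]>40)
copper=lambda h,b:(h[...,0]>3)&(h[...,0]<28)&(h[...,1]>75)&(h[...,2]>80)
yellow=lambda h,b:(h[...,0]>22)&(h[...,0]<36)&(h[...,1]>150)
E
python3 - <<'E'
from h import *
f=env.grab_frame("top"); s=env.grab_frame("side")
M={n:(soft(f["image"],t),soft(s["image"],t)) for n,t in(("blue",blue),("copper",copper),("yellow",yellow))}
for n in M: 
  for k in(0,1): cv2.imwrite(f"pics/m_{n}{k}.png",cv2.resize(M[n][k].astype(np.uint8)*255,(512,384)))
def show(name,col,init,*d,**kw):
    for w,v in(("T",[(f,M[col][0])]),("S",[(s,M[col][1])])):
        p,c=fitbox(v,init,*d,**kw); print(name,w,np.round(p,4),round(c,3))
show("block","blue",[.606,.017,0],.09,.31,0,.045)
for i,(u,yaw) in enumerate((((208,265),-30),((252,252),40),((299,262),-38))):
    x,y,_=back(f,u,.015)[0]; print(x,y)
    show(f"pad{i}","copper",[x,y,yaw],.056,.036,0.009,.015,pad=12)
    show(f"pad{i}","copper",[x,y,yaw],.056,.036,0.00,.015,pad=12)
E
python3 -c "
import cv2,numpy as np
a=[cv2.imread(f'pics/m_{n}{k}.png') for n in('blue','copper') for k in (0,1)]
cv2.imwrite('pics/mm.png',cv2.resize(np.vstack([np.hstack(a[:2]),np.hstack(a[2:])]),(800,600)))"
```

```text
block T [0.6082 0.01   0.3103] 0.079
block S [0.6077 0.0072 0.0596] 0.114
0.4246436442504091 0.12439313297594201
pad0 T [  0.4231   0.1264 -32.5456] 0.137
pad0 S [  0.4207   0.1262 -36.5848] 0.098
pad0 T [  0.4223   0.1275 -35.7706] 0.153
pad0 S [  0.4233   0.1238 -37.7734] 0.177
0.455283146615516 0.016262533474122622
pad1 T [4.55000e-01 1.99000e-02 4.08772e+01] 0.571
pad1 S [4.51200e-01 1.77000e-02 4.27008e+01] 0.442
pad1 T [4.55800e-01 1.92000e-02 3.95286e+01] 0.57
pad1 S [4.54600e-01 1.30000e-02 3.85086e+01] 0.508
0.42915945441992887 -0.09870122998126099
pad2 T [  0.4305  -0.0976 -35.9887] 0.569
pad2 S [  0.4262  -0.0994 -40.5497] 0.102
pad2 T [  0.4307  -0.098  -37.9732] 0.577
pad2 S [  0.4292  -0.1039 -44.9595] 0.209
```

View pics/mm.png

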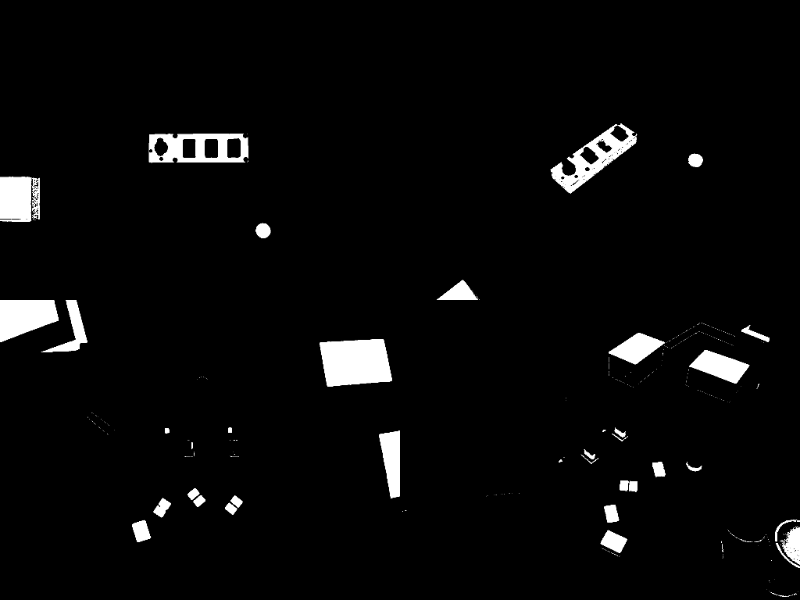

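```bash
cat >> h.py <<'E'
def closed(m,k=2.5):
    k=int(k*S)|1; return cv2.morphologyEx(m.astype(np.uint8),cv2.MORPH_CLOSE,cv2.getStructuringElement(cv2.MORPH_ELLIPSE,(k,k)))>0
def pads_fit(f,s,inits,pad=12):
    out=[]
    mt=closed(soft(f["image"],copper)) if f is not None else None; m2=closed(soft(s["image"],copper)) if s is not None else None
    for i in inits:
        o=[]
        for fr,m in((f,mt),(s,m2)):
            if fr is not None:
                o.append(fitbox([(fr,m)],i,.056,.036,.0085,.015,pad=pad))
        out.append(o)
    return out
def draw(img,f,pts,color=(255,255,255),s=3):
    h=cv2.convexHull((proj(f,pts)+.5).astype(np.float32)*s).astype(np.int32); cv2.polylines(img,[h],True,color,1)
E
python3 - <<'E'
from h import *
f=env.grab_frame("top"); s=env.grab_frame("side")
inits=[[.4231,.1264,-33],[.455,.018,41],[.43,-.098,-38]]
r=pads_fit(f,s,inits)
for o in r: print([(np.round(p,4).tolist(),round(c,3)) for p,c in o])
bm=closed(soft(f["image"],blue),6); bs=closed(soft(s["image"],blue),6)
bt=fitbox([(f,bm)],[.608,.01,0],.09,.31,0,.045); bss=fitbox([(s,bs)],[.608,.01,0],.09,.31,0,.045)
print(bt,bss)
for g,fr,k,cr in(("t",f,0,(130,320,130,380)),("s",s,1,(140,350,180,430))):
    im=cv2.resize(fr["image"],None,fx=3,fy=3,interpolation=cv2.INTER_CUBIC)
    for o in r: draw(im,fr,box(*o[k][0],.056,.036,.0085,.015))
    b=(bt,bss)[k][0]; draw(im,fr,box(*b,.09,.31,0,.045)); draw(im,fr,box(*b,.09,.31,.045,.045),(0,0,255))
    c,sn=np.cos(np.radians(b[2])),np.sin(np.radians(b[2]))
    for d in (-.07,0,.07): pass
    im=im[cr[0]*3:cr[1]*3,cr[2]*3:cr[3]*3]; cv2.imwrite(f"pics/o{g}.png",im)
E
```

```text
[([0.4239, 0.127, -34.1398], np.float64(0.125)), ([0.4208, 0.1259, -35.544], np.float64(0.104))]
[([0.4544, 0.0188, 40.0741], np.float64(0.143)), ([0.4515, 0.0182, 38.8325], np.float64(0.093))]
[([0.429, -0.0985, -40.1717], np.float64(0.142)), ([0.4262, -0.0993, -40.6268], np.float64(0.104))]
(array([ 0.60771913,  0.00892143, -0.66012076]), np.float64(0.059680121341090686)) (array([ 0.60759988,  0.00709366, -0.05360057]), np.float64(0.10535528759877844))
```

View pics/ot.png

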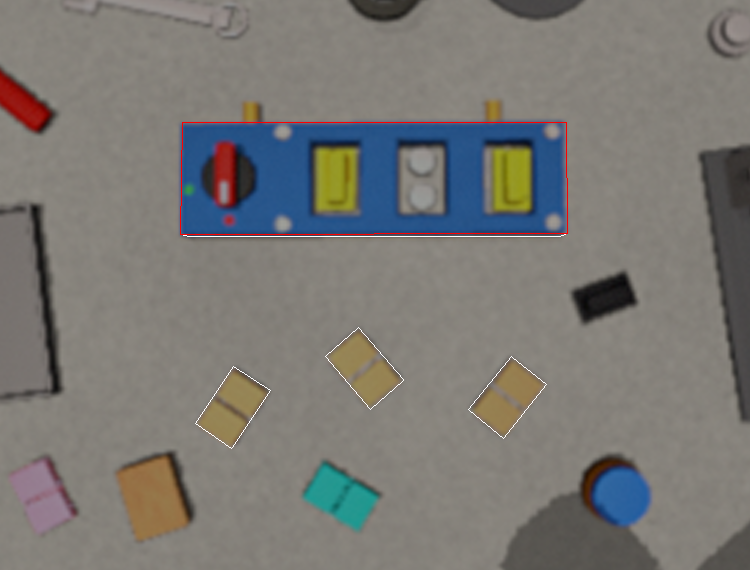

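View pics/os.png

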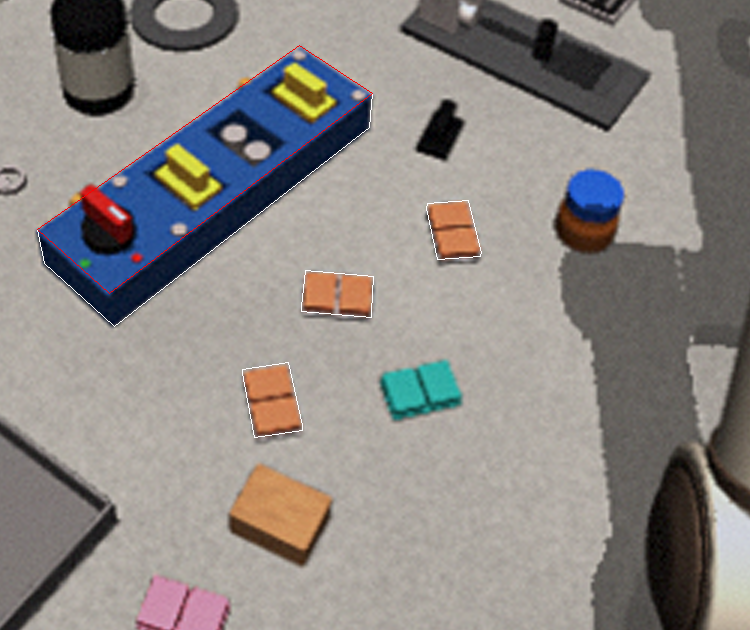

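```bash
python3 - <<'E'
from h import *
f=env.grab_frame("top"); s=env.grab_frame("side")
def up(m): return cv2.resize(m.astype(np.float32),None,fx=S,fy=S,interpolation=cv2.INTER_LINEAR)>.5
for fr in (f,s):
    r=env.trace(fr,"tray")
    if r: print("tray",fitbox([(fr,up(r[0]["mask"]))],[.507,.345,7],.16,.13,0,.03))
    r=env.trace(fr,"pedal_pad"); print("pedal",[(round(q["score"],2),q["mask"].sum(),np.argwhere(q["mask"]).mean(0)[::-1].round(1)) for q in r])
P=lambda c:(c[0]/3+130-1/3,c[1]/3+130-1/3)
for n,c,z in(("pk2",(336,179),.045),("pk1",(422.5,179),.045),("pk0",(509,179),.045),("foot2",(335.5,179.5),.046),("foot0",(512,179.5),.046),("knob",(226,173),.085),("knobdisc",(229,179),.059)):
    print(n,back(f,P(c),z)[0].round(4))
# own pocket rectangles: non-blue holes within block mask, top view
m=soft(f["image"],blue)
cs,h=cv2.findContours(m.astype(np.uint8),cv2.RETR_CCOMP,cv2.CHAIN_APPROX_NONE)
for c,hh in zip(cs,h[0]):
    a=cv2.contourArea(c)/S/S
    if hh[3]>=0 and a>100: 
        uv=(c.reshape(-1,2)+.5)/S-.5; Q=back(f,uv,.045)[:,:2]; print("hole",a.round(),[np.round(q,2) for q in cv2.minAreaRect((Q*1000).astype(np.float32))])
m=soft(f["image"],yellow); n,l,st,ce=cv2.connectedComponentsWithStats(m.astype(np.uint8))
for i in range(1,n):
    if st[i,4]>S*S*50: print("yellow",st[i]/S,back(f,(ce[i]+.5)/S-.5,.05)[0].round(4))
cr=[s["image"][150:290,190:310],f["image"][170:210,180:325]]
cv2.imwrite("pics/c1.png",cv2.resize(f["image"][165:275,350:430],None,fx=5,fy=5,interpolation=cv2.INTER_CUBIC))
cv2.imwrite("pics/c2.png",cv2.resize(s["image"][105:185,305:405],None,fx=6,fy=6,interpolation=cv2.INTER_CUBIC))
E
```

```text
tray (array([0.50575276, 0.34657508, 7.4414704 ]), np.float64(0.03392536110594513))
pedal [(0.57, np.int64(1101), array([401.1, 226.7])), (0.41, np.int64(1126), array([308.3, 115. ]))]
tray (array([0.50460072, 0.34484916, 7.30796467]), np.float64(0.022760786609183126))
pedal [(0.8, np.int64(583), array([365.8, 133.1])), (0.3, np.int64(499), array([375.9, 210.2]))]
pk2 [0.6069 0.0394 0.045 ]
pk1 [ 0.606  -0.0299  0.045 ]
pk0 [ 0.6053 -0.0995  0.045 ]
foot2 [0.6064 0.0398 0.046 ]
foot0 [ 0.6047 -0.1018  0.046 ]
knob [0.6086 0.1234 0.085 ]
knobdisc [0.6065 0.1238 0.059 ]Traceback (most recent call last):
  File "<stdin>", line 17, in <module>
AttributeError: 'float' object has no attribute 'round'
```

```bash
python3 - <<'E'
from h import *
f=env.grab_frame("top"); s=env.grab_frame("side")
m=soft(f["image"],blue)
cs,h=cv2.findContours(m.astype(np.uint8),cv2.RETR_CCOMP,cv2.CHAIN_APPROX_NONE)
for c,hh in zip(cs,h[0]):
    a=cv2.contourArea(c)/S/S
    if hh[3]>=0 and a>100: 
        uv=(c.reshape(-1,2)+.5)/S-.5; Q=back(f,uv,.045)[:,:2]; print("hole",int(a),[np.round(q,2) for q in cv2.minAreaRect((Q*1000).astype(np.float32))])
m=soft(f["image"],yellow); n,l,st,ce=cv2.connectedComponentsWithStats(m.astype(np.uint8))
for i in range(1,n):
    if st[i,4]>S*S*50: print("yellow",st[i]/S,back(f,(ce[i]+.5)/S-.5,.05)[0].round(4))
cv2.imwrite("pics/c1.png",cv2.resize(f["image"][165:275,350:430],None,fx=5,fy=5,interpolation=cv2.INTER_CUBIC))
cv2.imwrite("pics/c2.png",cv2.resize(s["image"][105:185,305:405],None,fx=6,fy=6,interpolation=cv2.INTER_CUBIC))
E
```

```text
hole 394 [array([606.33,  39.46]), array([40.56, 58.77]), np.float64(89.33)]
hole 395 [array([606.34, -28.98]), array([40.2 , 58.89]), np.float64(89.19)]
hole 405 [array([605.96, -98.18]), array([59.35, 42.36]), np.float64(0.17)]
hole 285 [array([612.07, 128.77]), array([51.27, 43.95]), np.float64(37.16)]
yellow [ 235.66666667  179.33333333   12.83333333   20.5        1455.16666667] [0.6068 0.0391 0.05  ]
yellow [ 294.5         179.33333333   12.5          20.83333333 1449.        ] [ 0.6045 -0.1009  0.05  ]
```

View pics/c1.png

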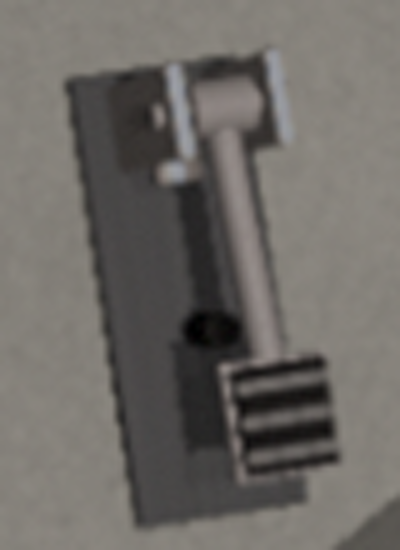

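View pics/c2.png

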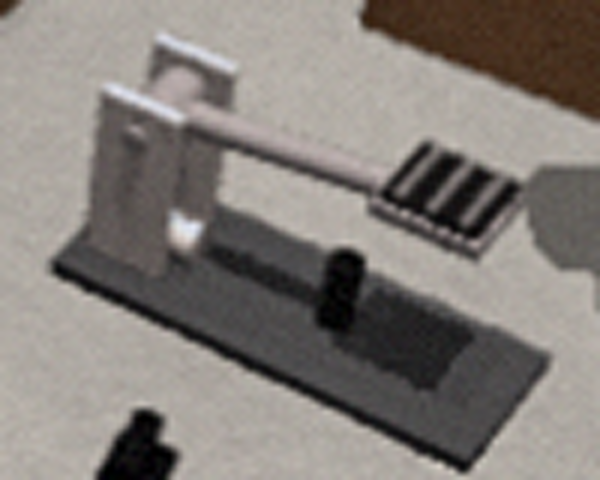

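```bash
cat >> h.py <<'E'
def ori(p,yaw):
    best=None
    for y in(yaw,yaw+180):
        q=env.inverse_kinematics(list(p),list(down(y)))
        if q is not None and (best is None or abs(q[5])<abs(best[0])): best=(q[5],down(y))
    return list(best[1])
def go(x,y,z,yaw): env.goto([x,y,z],ori((x,y,z),yaw))
def up_to(z,rate=.2):
    p=env.read_state()["position"]; env.move_straight([p[0],p[1],z],rate=rate)
def st(tag=""):
    s=env.read_state(); print(tag,"t%.1f"%s["clock"],"pos",s["position"].round(4),"F",s["force"].round(1),"open %.3f (%.1fmm)"%(s["opening"],s["opening"]*87),"j6 %.0f"%s["joint_positions"][5]); return s
E
python3 - <<'E'
from h import *
f=env.grab_frame("top"); s=env.grab_frame("side")
print(back(f,(407,247.4),.116),back(s,(380,136.8),.116))
env.gripper_to(.55)
go(.6065,.039,.16,89.5); st()
env.move_straight([.6065,.039,.068],rate=.1,force_limit=12); st("down")
env.gripper_to(0,20); st("grip")
up_to(.15); st("up")
E
```

```text
[[ 0.46398875 -0.33344862  0.116     ]] [[ 0.45723867 -0.33103023  0.116     ]]
 t5.8 pos [0.6066 0.0382 0.1601] F [-0.4  0.5  0.9] open 0.553 (48.1mm) j6 71
down t6.8 pos [0.6071 0.0391 0.0687] F [-0.1  0.6 -0.5] open 0.546 (47.5mm) j6 71
grip t7.5 pos [0.6065 0.039  0.0681] F [ 0.3 -0.1  0.6] open 0.161 (14.0mm) j6 71
up t8.1 pos [0.606  0.039  0.1497] F [-0.5 -0.  -0.4] open 0.156 (13.6mm) j6 71
```

```bash
cat >> h.py <<'E'
TRAY=np.array([.5052,.3457,7.4])
def tray_drop(lx,ly):
    c,s=np.cos(np.radians(TRAY[2])),np.sin(np.radians(TRAY[2]))
    x,y=TRAY[0]+c*lx-s*ly,TRAY[1]+s*lx+c*ly
    go(x,y,.14,TRAY[2]+90); a=st("over tray")
    env.move_straight([x,y,.037],rate=.15,force_limit=10); st("low")
    env.gripper_to(.4); up_to(.15); st("released")
E
python3 - <<'E'
from h import *
tray_drop(.038,0)
go(.6045,-.101,.15,89.5)
env.move_straight([.6045,-.101,.068],rate=.12,force_limit=12); st("down")
env.gripper_to(0,20); st("grip")
up_to(.15); st("up")
tray_drop(-.038,0)
f=env.grab_frame("top"); s=env.grab_frame("side"); cv2.imwrite("pics/t2.png",f["image"]);cv2.imwrite("pics/s2.png",s["image"])
E
```

```text
over tray t9.3 pos [0.5432 0.3494 0.1397] F [ 0.5  0.2 -0.5] open 0.159 (13.8mm) j6 50
low t10.1 pos [0.5438 0.3508 0.038 ] F [-0.2 -0.5  0.4] open 0.159 (13.8mm) j6 50
released t11.5 pos [0.542  0.3501 0.1488] F [ 0.4 -0.1 -0.4] open 0.402 (35.0mm) j6 50
down t14.0 pos [ 0.6052 -0.1008  0.0687] F [0.  0.  0.7] open 0.401 (34.8mm) j6 84
grip t14.5 pos [ 0.6047 -0.1011  0.0685] F [-0.1 -0.   2.1] open 0.160 (13.9mm) j6 84
up t15.1 pos [ 0.6041 -0.1009  0.1496] F [-0.2  0.4 -0.4] open 0.161 (14.0mm) j6 84
over tray t16.8 pos [0.468  0.34   0.1399] F [ 0.7 -0.5 -0.6] open 0.155 (13.5mm) j6 45
low t17.5 pos [0.4666 0.3387 0.0345] F [ 0.6 -0.2  4.5] open 0.160 (13.9mm) j6 45
released t18.9 pos [0.4647 0.3376 0.1489] F [ 0.8 -0.3  0.7] open 0.400 (34.8mm) j6 45
```

View pics/t2.png

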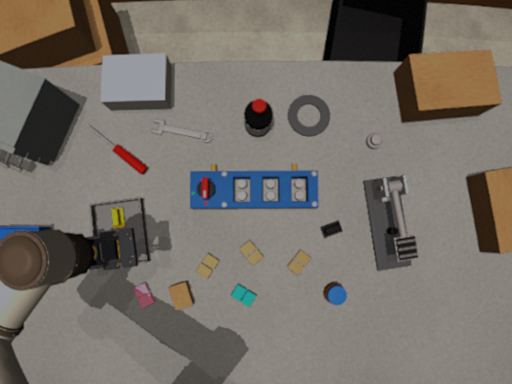

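View pics/s2.png

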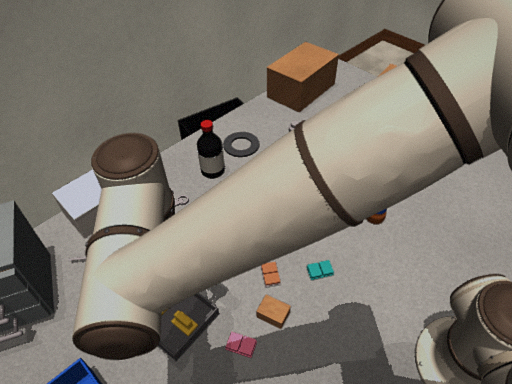

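```bash
cat >> h.py <<'E'
def squeeze(x,y,yaw,op,z=.027,force=8):
    """jaw along world yaw; centre pad on jaw axis; returns TCP pos"""
    env.gripper_to(op)
    go(x,y,.10,yaw)
    env.move_straight([x,y,z],rate=.1,force_limit=10)
    a=st("at")
    env.gripper_to(0,force)
    return st("squeezed")
E
python3 - <<'E'
from h import *
x,y,yaw=.4225,.1265,-34.5
s1=squeeze(x,y,yaw,.78)
env.gripper_to(.78); up_to(.07)
s2=squeeze(x,y,yaw+90,.75)
env.gripper_to(.75); up_to(.16)
env.set_joints([-50.787, 22.042, 0.453, 0, -68.411, -14.817]); st()
f=env.grab_frame("top"); s=env.grab_frame("side")
r=pads_fit(f,s,[[.4225,.1265,-34.5],[.453,.0185,39.8],[.4278,-.099,-40.4]])
for o in r: print([(np.round(p,4).tolist(),round(c,3)) for p,c in o])
m=soft(f["image"],blue)
cs,h=cv2.findContours(m.astype(np.uint8),cv2.RETR_CCOMP,cv2.CHAIN_APPROX_NONE)
for c,hh in zip(cs,h[0]):
    a=cv2.contourArea(c)/S/S
    if hh[3]>=0 and a>100: 
        uv=(c.reshape(-1,2)+.5)/S-.5; Q=back(f,uv,.045)[:,:2]; print("hole",int(a),[np.round(q,2) for q in cv2.minAreaRect((Q*1000).astype(np.float32))])
cv2.imwrite("pics/s3.png",cv2.resize(s["image"][140:290,170:330],None,fx=4.5,fy=4,interpolation=cv2.INTER_CUBIC))
cv2.imwrite("pics/t3.png",f["image"])
E
```

```text
at t22.6 pos [0.4229 0.1268 0.0273] F [ 0.1 -0.2  0.3] open 0.781 (68.0mm) j6 -72
squeezed t22.9 pos [0.4227 0.1267 0.0275] F [-1.2  0.1  4.5] open 0.642 (55.9mm) j6 -72
at t26.5 pos [0.4229 0.1267 0.0273] F [0.4 0.1 0. ] open 0.751 (65.3mm) j6 18
squeezed t27.1 pos [0.4223 0.1263 0.0271] F [-0.3 -0.5  3.2] open 0.414 (36.0mm) j6 18
 t31.3 pos [ 0.259  -0.5686  0.2412] F [ 0.4 -0.   0.5] open 0.752 (65.4mm) j6 -15
[([0.4248, 0.1266, -34.907], np.float64(0.127)), ([0.4217, 0.1266, -36.2297], np.float64(0.101))]
[([0.4535, 0.0189, 39.0125], np.float64(0.143)), ([0.4514, 0.0186, 37.9682], np.float64(0.092))]
[([0.4274, -0.0987, -39.3688], np.float64(0.143)), ([0.4262, -0.0993, -40.8635], np.float64(0.107))]
hole 406 [array([606.13,  39.26]), array([40.96, 59.18]), np.float64(89.33)]
hole 395 [array([606.34, -28.98]), array([40.2 , 58.89]), np.float64(89.19)]
hole 388 [array([606.19, -97.04]), array([39.91, 60.16]), np.float64(89.29)]
hole 285 [array([612.02, 128.69]), array([51.46, 43.46]), np.float64(36.67)]
```

View pics/s3.png

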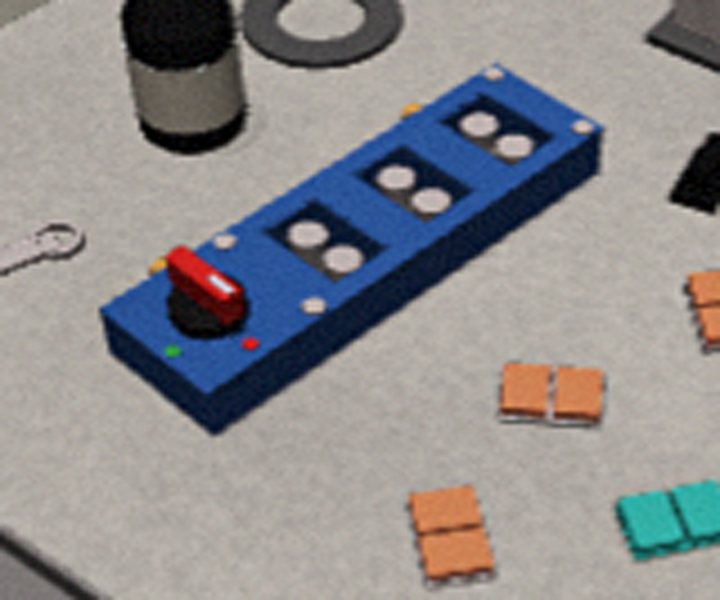

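View pics/t3.png

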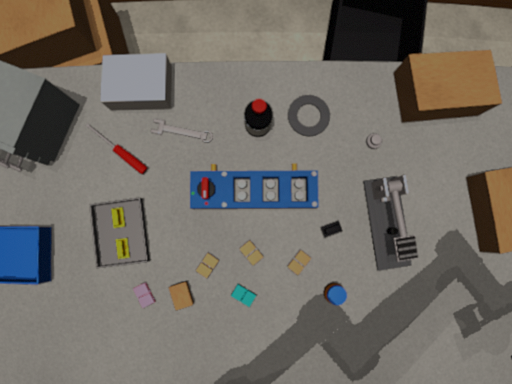

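```bash
python3 - <<'E'
from h import *
f=env.grab_frame("top"); s=env.grab_frame("side")
for nm,fr in(("T",f),("S",s)):
    big=cv2.resize(fr["image"],None,fx=S,fy=S,interpolation=cv2.INTER_CUBIC)
    hsv=cv2.cvtColor(big,cv2.COLOR_BGR2HSV).astype(int)
    vis=big.copy()
    for k,yc in((2,.0393),(1,-.0290),(0,-.0975)):
        q=proj(fr,box(.6062,yc,-.5,.056,.037,.038,.038))
        roi=np.zeros(big.shape[:2],np.uint8); cv2.fillConvexPoly(roi,cv2.convexHull(((q+.5)*S).astype(np.int32)),1)
        v=hsv[...,2]; th,_=cv2.threshold(v[roi>0].astype(np.uint8),0,255,cv2.THRESH_OTSU)
        m=((v>th)&(hsv[...,1]<70)&(roi>0)).astype(np.uint8)
        if nm=="T": m=cv2.morphologyEx(m,cv2.MORPH_OPEN,cv2.getStructuringElement(cv2.MORPH_ELLIPSE,(21,21)))
        n,l,sta,ce=cv2.connectedComponentsWithStats(m)
        idx=[i for i in range(1,n) if sta[i,4]>S*S*10]
        print(nm,k,int(th),[(sta[i,4]//36,back(fr,(ce[i]+.5)/S-.5,.038)[0,:2].round(4)) for i in idx])
        vis[m>0]=(0,255,0)
    a=(vis[160*S:220*S,170*S:330*S] if nm=="T" else vis[150*S:250*S,190*S:310*S]); cv2.imwrite(f"pics/p{nm}.png",cv2.resize(a,(780,int(780*a.shape[0]/a.shape[1])) if nm=="T" else (690,575)))
E
```

```text
T 2 120 [(np.int32(202), array([0.607 , 0.0419]))]
T 1 118 [(np.int32(238), array([ 0.6054, -0.0295]))]
T 0 114 [(np.int32(234), array([ 0.6068, -0.0986]))]
S 2 118 [(np.int32(42), array([0.6203, 0.0393])), (np.int32(44), array([0.5911, 0.0396]))]
S 1 119 [(np.int32(36), array([ 0.6199, -0.0307])), (np.int32(40), array([ 0.5911, -0.0303]))]
S 0 119 [(np.int32(35), array([ 0.6196, -0.1006])), (np.int32(37), array([ 0.5906, -0.1002]))]
```

View pics/pT.png

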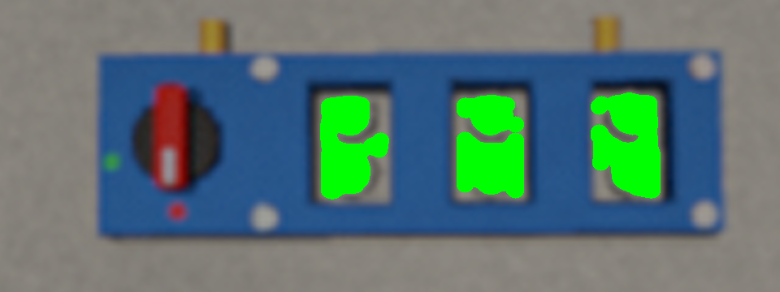

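View pics/pS.png

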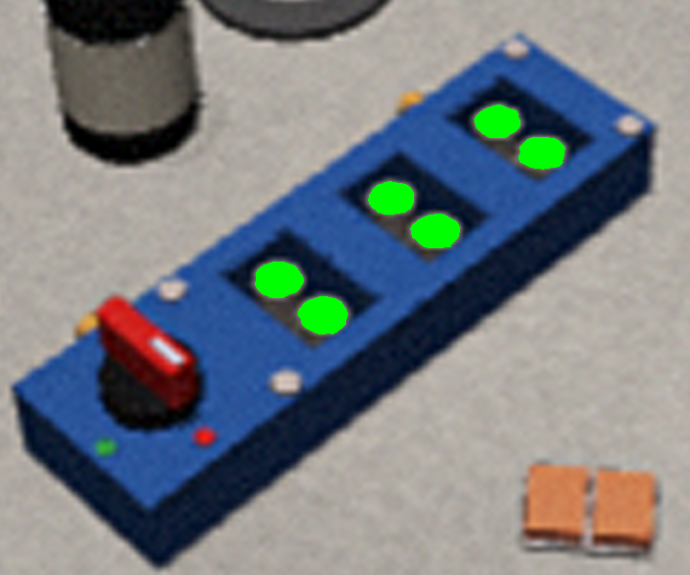

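```bash
cat >> h.py <<'E'
PK={2:(.6054,.0395),1:(.6052,-.0303),0:(.6046,-.1002)}; BYAW=-.6
E
python3 - <<'E'
from h import *
x,y,yaw=.4225,.1265,-34.5
env.gripper_to(.75)
go(x,y,.10,yaw+90); env.move_straight([x,y,.027],rate=.1,force_limit=10); st("at")
env.gripper_to(0,30); st("grip")
up_to(.12); st("up")
px,py=PK[2]
go(px,py,.11,BYAW+90); st("over")
env.move_straight([px,py,.085],rate=.1); st("hover")
env.dwell(.3)
f=env.grab_frame("top"); s=env.grab_frame("side"); cv2.imwrite("pics/t4.png",f["image"]);cv2.imwrite("pics/s4.png",s["image"])
E
```

```text
at t35.1 pos [0.4229 0.1267 0.0274] F [-0.6  0.3 -0.6] open 0.745 (64.9mm) j6 18
grip t35.8 pos [0.4225 0.1265 0.0271] F [-0.3  0.   2.6] open 0.411 (35.8mm) j6 18
up t36.4 pos [0.4216 0.1261 0.1192] F [ 1.   0.9 -1.4] open 0.404 (35.2mm) j6 18
over t37.3 pos [0.6039 0.0394 0.1082] F [-0.3 -0.5 -1.6] open 0.407 (35.4mm) j6 70
hover t37.7 pos [0.6048 0.0401 0.085 ] F [ 0.2 -0.3 -2.5] open 0.402 (35.0mm) j6 70
```

View pics/s4.png

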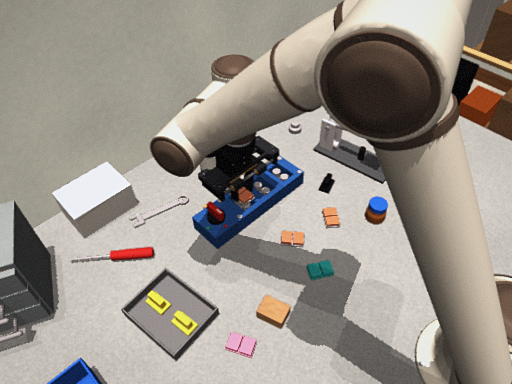

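View pics/t4.png

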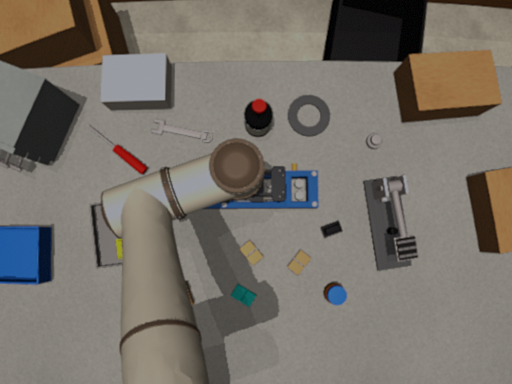

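```bash
cat >> h.py <<'E'
def insert(px,py,maxtry=14):
    """lower held pad; contact near .065 = on pistons, near .072 = on rim -> search"""
    offs=[(0,0),(.0015,0),(-.0015,0),(0,.0015),(0,-.0015),(.0015,.0015),(-.0015,.0015),(.0015,-.0015),(-.0015,-.0015),(.003,0),(-.003,0),(0,.003),(0,-.003)]
    for dx,dy in offs:
        env.move_straight([px+dx,py+dy,.0765],rate=.05)
        env.dwell(.15)
        h=env.move_straight([px+dx,py+dy,.064],rate=.025,force_limit=4.5)
        a=st(f"try {dx*1e3:.1f},{dy*1e3:.1f} hit {h}")
        if a["position"][2]<.0685: return dx,dy
    return None
E
python3 - <<'E'
from h import *
print(insert(*PK[2]))
E
```

```text
try 0.0,0.0 hit True t39.0 pos [0.6053 0.0395 0.0642] F [ 0.1 -0.6  4.5] open 0.407 (35.4mm) j6 70
(0, 0)
```

```bash
cat >> h.py <<'E'
def press(px,py,lim=25):
    env.gripper_to(.55); up_to(.09); env.gripper_to(0,20)
    env.move_straight([px,py,.078],rate=.1)
    h=env.move_straight([px,py,.058],rate=.03,force_limit=lim); st(f"press hit {h}")
    env.dwell(.2); up_to(.12); st("off")
E
python3 - <<'E'
from h import *
press(*PK[2])
env.gripper_to(.75)
go(.40,-.30,.25,60)
f=env.grab_frame("top"); s=env.grab_frame("side")
cv2.imwrite("pics/t5.png",f["image"]);cv2.imwrite("pics/s5.png",cv2.resize(s["image"][130:330,150:400],None,fx=3,fy=3,interpolation=cv2.INTER_CUBIC))
r=pads_fit(f,s,[[.453,.0185,39.],[.427,-.099,-40]])
for o in r: print([(np.round(p,4).tolist(),round(c,3)) for p,c in o])
E
```

```text
press hit True t41.8 pos [0.6061 0.0396 0.0641] F [-1.1  0.8  5.8] open 0.009 (0.8mm) j6 70
off t42.4 pos [0.606  0.0396 0.1201] F [-0.6  1.  -1.2] open 0.007 (0.6mm) j6 70
[([0.4535, 0.0185, 39.0591], np.float64(0.142)), ([0.4517, 0.0184, 38.7003], np.float64(0.092))]
[([0.4299, -0.0978, -39.3142], np.float64(0.142)), ([0.4263, -0.0992, -40.3815], np.float64(0.107))]
```

View pics/t5.png

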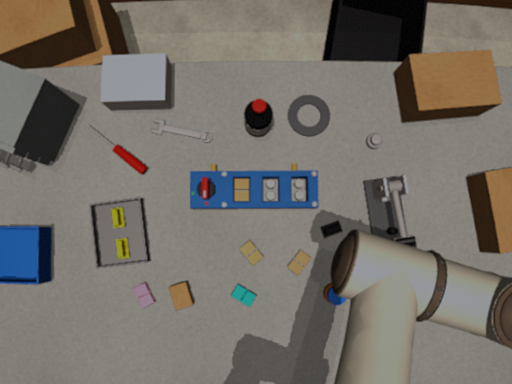

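View pics/s5.png

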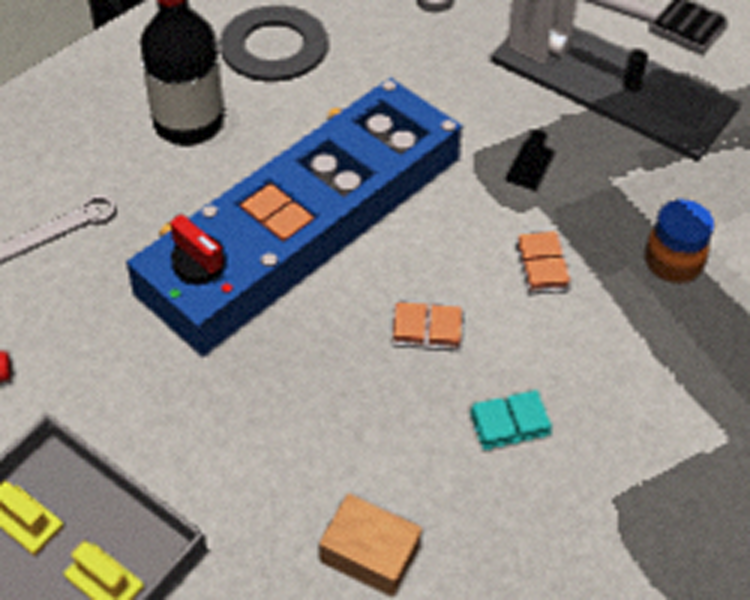

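```bash
cat >> h.py <<'E'
def do_pad(x,y,yaw,k):
    squeeze(x,y,yaw,.82); env.gripper_to(.82); up_to(.06)
    squeeze(x,y,yaw+90,.75,force=30)
    up_to(.12); a=st("up")
    if a["opening"]<.38: print("LOST"); return False
    px,py=PK[k]
    go(px,py,.11,BYAW+90); a=st("over")
    if not .38<a["opening"]<.44: print("LOST"); return False
    env.move_straight([px,py,.085],rate=.1); env.dwell(.15)
    o=insert(px,py)
    if o is None: print("NOT IN"); return False
    press(px+o[0],py+o[1]); return True
E
python3 - <<'E'
from h import *
print(do_pad(.427,-.0988,-40,0))
E
```

```text
at t48.5 pos [ 0.4274 -0.0988  0.0274] F [ 0.4  0.2 -0.3] open 0.819 (71.3mm) j6 -48
squeezed t49.0 pos [ 0.4273 -0.0988  0.0274] F [-0.2  0.6  3. ] open 0.641 (55.8mm) j6 -48
at t52.6 pos [ 0.4274 -0.0988  0.0273] F [ 1.1 -0.8 -0.4] open 0.753 (65.5mm) j6 42
squeezed t53.2 pos [ 0.4269 -0.0989  0.0271] F [-0.6  0.   2.8] open 0.408 (35.5mm) j6 42
up t53.9 pos [ 0.426  -0.0988  0.1192] F [-0.3  0.2 -2.2] open 0.407 (35.4mm) j6 42
over t54.6 pos [ 0.6028 -0.1002  0.1075] F [-0.7  0.5 -0.6] open 0.411 (35.7mm) j6 84
try 0.0,0.0 hit True t56.1 pos [ 0.6045 -0.1002  0.0642] F [-0.9  0.8  3.4] open 0.409 (35.6mm) j6 84
press hit True t58.8 pos [ 0.6053 -0.1003  0.0641] F [-1.   0.6  4.8] open 0.006 (0.5mm) j6 84
off t59.5 pos [ 0.6052 -0.1002  0.1201] F [-0.5 -0.1 -0.7] open 0.007 (0.6mm) j6 84
True
```

Now look again before the last pad (it may have been knocked).

```bash
python3 - <<'E'
from h import *
env.gripper_to(.82); go(.40,-.30,.25,60)
f=env.grab_frame("top"); s=env.grab_frame("side")
cv2.imwrite("pics/t6.png",f["image"]);cv2.imwrite("pics/s6.png",cv2.resize(s["image"][130:330,150:400],None,fx=3,fy=3,interpolation=cv2.INTER_CUBIC))
r=pads_fit(f,s,[[.453,.0185,39.]],pad=25)
for o in r: print([(np.round(p,4).tolist(),round(c,3)) for p,c in o])
E
```

```text
[([0.4535, 0.0186, 39.0662], np.float64(0.141)), ([0.4515, 0.0182, 38.767], np.float64(0.092))]
```

View pics/s6.png

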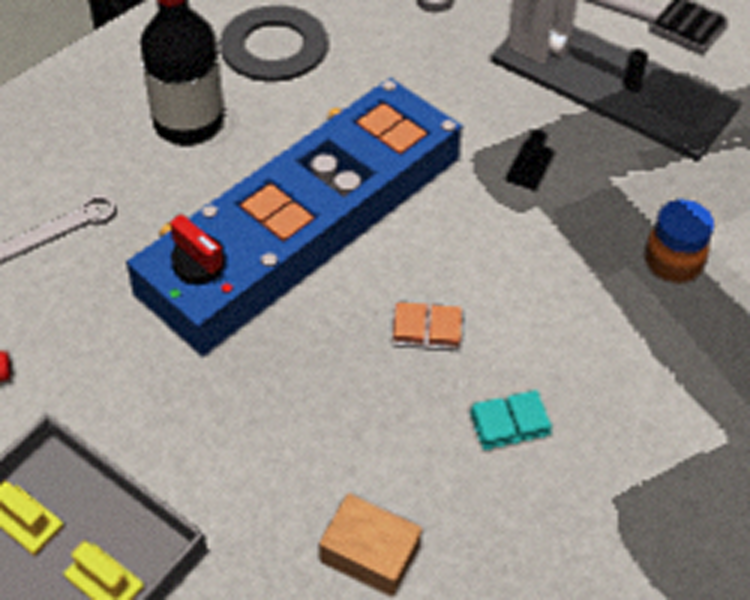

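```bash
python3 - <<'E'
from h import *
print(do_pad(.4518,.0184,39,1))
E
```

```text
at t64.5 pos [0.4523 0.0184 0.0274] F [ 0.1  0.7 -0.5] open 0.818 (71.1mm) j6 16
squeezed t65.0 pos [0.452  0.0185 0.0274] F [-0.7  0.2  4.2] open 0.646 (56.2mm) j6 16
at t68.6 pos [0.4522 0.0185 0.0273] F [0.4 0.2 0.3] open 0.749 (65.1mm) j6 -74
squeezed t69.2 pos [0.452  0.0184 0.0272] F [-0.3  0.3  2.1] open 0.406 (35.3mm) j6 -74
up t69.9 pos [0.451  0.0182 0.1192] F [-0.3 -0.5 -1. ] open 0.406 (35.3mm) j6 -74
over t72.1 pos [ 0.605  -0.0303  0.1096] F [-0.6  0.1 -0.4] open 0.412 (35.9mm) j6 77
try 0.0,0.0 hit True t73.6 pos [ 0.605  -0.0303  0.0642] F [-0.  -0.   3.5] open 0.410 (35.6mm) j6 77
press hit True t76.3 pos [ 0.6059 -0.0303  0.0641] F [-0.5  0.3  5.6] open 0.006 (0.5mm) j6 77
off t77.0 pos [ 0.6058 -0.0302  0.1201] F [-0.8  0.8 -1.1] open 0.008 (0.7mm) j6 77
True
```

```bash
python3 - <<'E'
from h import *
go(.40,-.30,.25,60)
f=env.grab_frame("top"); s=env.grab_frame("side")
cv2.imwrite("pics/t7.png",cv2.resize(f["image"][150:310,80:340],None,fx=3,fy=3,interpolation=cv2.INTER_CUBIC));cv2.imwrite("pics/s7.png",cv2.resize(s["image"][150:250,180:320],None,fx=5.5,fy=5.5,interpolation=cv2.INTER_CUBIC))
# knob bar, red
red=lambda h,b:((h[...,0]<6)|(h[...,0]>174))&(h[...,1]>150)&(h[...,2]>110)
for fr in (f,s):
    m=soft(fr["image"],red); 
    n,l,sta,ce=cv2.connectedComponentsWithStats(m.astype(np.uint8))
    for i in range(1,n):
        u=(ce[i]+.5)/S-.5; p=back(fr,u,.085)[0]
        if sta[i,4]>36*15 and abs(p[0]-.607)<.04 and abs(p[1]-.125)<.05: print(p.round(4),sta[i]/S)
E
```

```text
[0.612  0.1248 0.085 ] [201.66666667 177.83333333   6.16666667  20.5        547.83333333]
[0.6069 0.1259 0.085 ] [206.83333333 201.83333333  16.83333333  13.5        447.33333333]
```

View pics/t7.png

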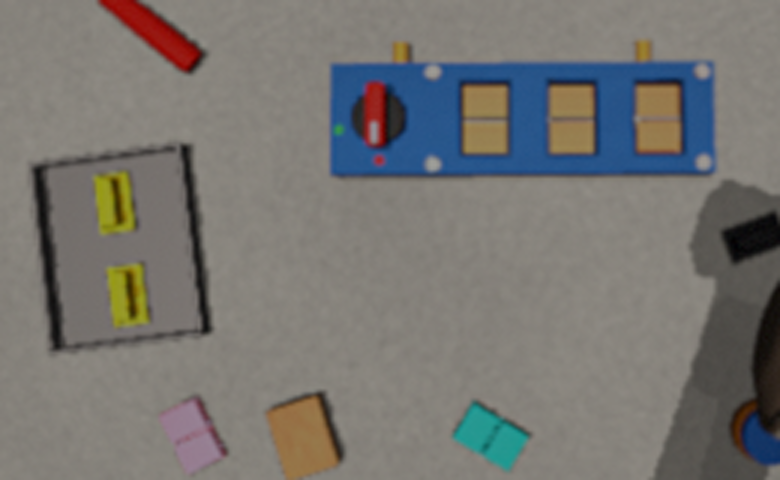

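View pics/s7.png

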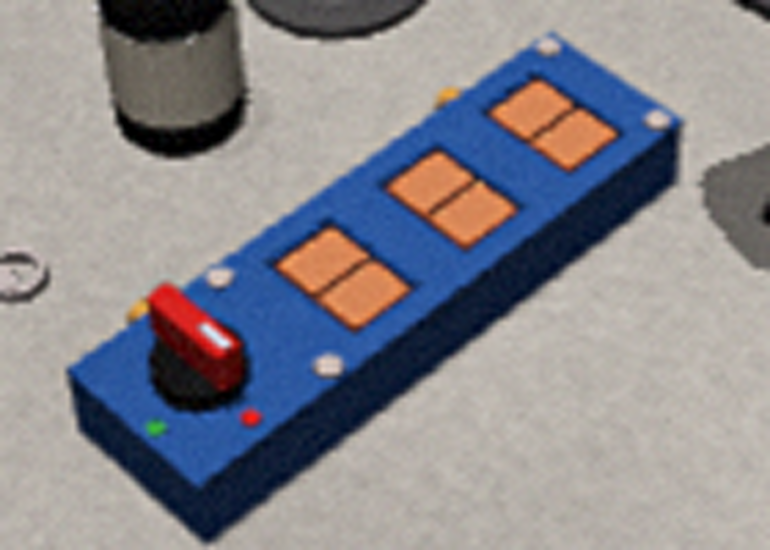

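```bash
python3 - <<'E'
from h import *
kx,ky=.606,.1245
env.gripper_to(.5)
for b in(89.4,-90.6):
    q0=env.inverse_kinematics([kx,ky,.082],list(down(b))); q1=env.inverse_kinematics([kx,ky,.082],list(down(b-77)))
    print(b,np.round(q0,1),None if q1 is None else np.round(q1,1))
E
```

```text
89.4 [  26.6   30.   -11.6   -0.   -48.4 -117.2] [ 26.6  30.  -11.6   0.  -48.4 165.8]
-90.6 [ 26.6  30.  -11.6   0.  -48.4  62.8] [ 26.6  30.  -11.6   0.  -48.4 -14.2]
```

```bash
python3 - <<'E'
from h import *
kx,ky=.606,.1245
env.goto([kx,ky,.15],list(down(-90.6))); st()
env.move_straight([kx,ky,.082],rate=.1,force_limit=12); st("at")
env.gripper_to(0,50); a=st("grip"); print(a["wrist_torque"].round(2))
q=env.inverse_kinematics([kx,ky,.082],list(down(-90.6)))
q=np.array(q)
for d in(15,30,40,50,60,70,75.5):
    w=q.copy(); w[5]-=d; env.set_joints(list(w)); a=st(f"turn {d}"); print(a["wrist_torque"].round(2))
env.dwell(.3)
env.gripper_to(.5); st("open"); up_to(.16); st("up")
env.gripper_to(0,20); go(.40,-.30,.25,60)
f=env.grab_frame("top"); s=env.grab_frame("side")
cv2.imwrite("pics/t8.png",cv2.resize(f["image"][150:310,80:340],None,fx=3,fy=3,interpolation=cv2.INTER_CUBIC));cv2.imwrite("pics/s8.png",cv2.resize(s["image"][150:250,180:320],None,fx=5.5,fy=5.5,interpolation=cv2.INTER_CUBIC))
E
```

```text
t81.2 pos [0.6061 0.1235 0.1504] F [ 0.  -0.3 -0.1] open 0.500 (43.5mm) j6 63
at t82.0 pos [0.6066 0.1246 0.0826] F [ 0.3 -0.2 -0.2] open 0.503 (43.7mm) j6 63
grip t82.6 pos [0.606  0.124  0.0822] F [ 0.3 -2.2  1.2] open 0.156 (13.6mm) j6 63
[-0.86  0.07  0.05]
turn 15 t83.0 pos [0.6061 0.1243 0.0822] F [ 0.1 -2.4  1.7] open 0.161 (14.0mm) j6 48
[-0.78  0.19  0.21]
turn 30 t83.3 pos [0.6061 0.1245 0.0822] F [ 0.  -1.6  1.4] open 0.159 (13.8mm) j6 33
[-0.6   0.18  0.12]
turn 40 t83.6 pos [0.6063 0.1247 0.0822] F [ 0.3 -1.7  2.2] open 0.159 (13.8mm) j6 23
[-0.42  0.06 -0.05]
turn 50 t83.9 pos [0.6064 0.1248 0.0822] F [ 0.6 -0.8  3.4] open 0.163 (14.2mm) j6 13
[-0.21 -0.02 -0.22]
turn 60 t84.2 pos [0.6065 0.1249 0.0822] F [1.4 0.9 2. ] open 0.157 (13.7mm) j6 3
[ 0.02 -0.31 -0.19]
turn 70 t84.5 pos [0.6067 0.1249 0.0822] F [ 2.9 -0.1  2. ] open 0.157 (13.7mm) j6 -7
[ 0.11 -0.63 -0.09]
turn 75.5 t84.8 pos [0.6068 0.125  0.0822] F [4.  0.7 1.2] open 0.159 (13.8mm) j6 -12
[ 0.36 -0.88  0.04]
open t85.9 pos [0.6059 0.1245 0.082 ] F [-0.1 -0.6  0.1] open 0.499 (43.5mm) j6 -13
up t86.4 pos [0.6057 0.1245 0.1603] F [ 0.9 -0.2 -0.4] open 0.499 (43.4mm) j6 -13
```

View pics/t8.png

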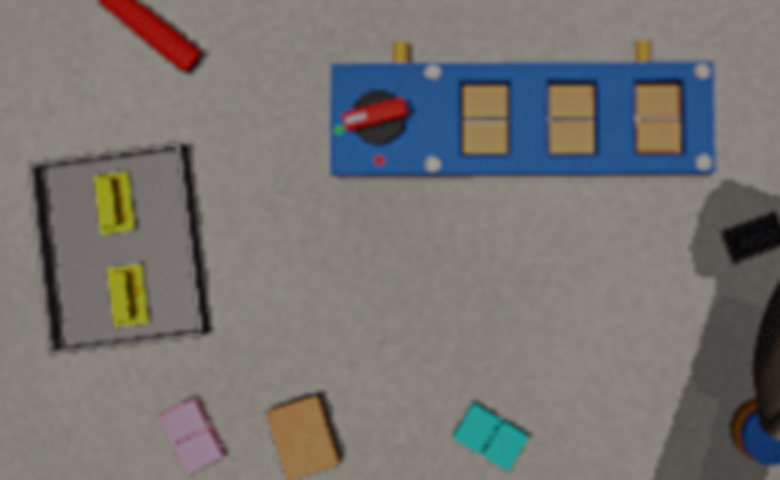

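View pics/s8.png

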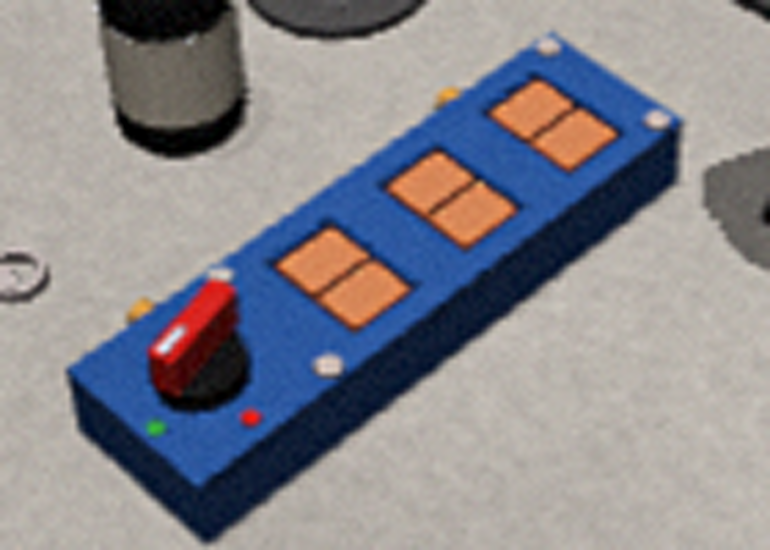

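```bash
python3 - <<'E'
from h import *
x,y=.460,-.332
env.gripper_to(0,20)
go(x,y,.20,8); st()
h=env.move_straight([x,y,.120],rate=.04,force_limit=5); a=st(f"contact {h}")
h=env.move_straight([x,y,.090],rate=.03,force_limit=27); st(f"press {h}")
f=env.grab_frame("top"); s=env.grab_frame("side")
env.dwell(1.2); st("held")
cv2.imwrite("pics/s9.png",cv2.resize(s["image"][60:240,280:480],None,fx=4,fy=3.3))
E
```

```text
t90.3 pos [ 0.46   -0.332   0.2001] F [-0.1  0.3  0.1] open 0.002 (0.2mm) j6 28
contact True t91.8 pos [ 0.4597 -0.332   0.1335] F [-0.2  1.4  7.4] open 0.005 (0.4mm) j6 27
press False t93.4 pos [ 0.4588 -0.3323  0.0926] F [-6.9  2.4 16.1] open 0.006 (0.5mm) j6 27
held t94.7 pos [ 0.4588 -0.3323  0.0926] F [-6.7  2.7 16.1] open 0.007 (0.6mm) j6 27
```

View pics/s9.png

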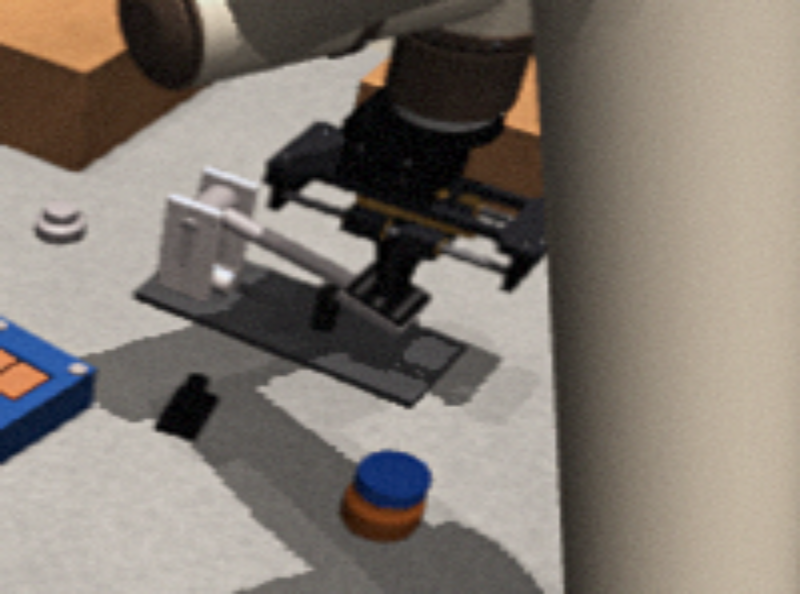

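```bash
python3 - <<'E'
from h import *
x,y=.460,-.332
h=env.move_straight([x,y,.082],rate=.03,force_limit=14); st(f"press more {h}")
env.dwell(1.3); st("held")
env.move_straight([x,y,.17],rate=.05); env.dwell(.5); st("up")
go(.30,-.50,.25,20); env.dwell(.5); st("park")
f=env.grab_frame("top"); s=env.grab_frame("side")
cv2.imwrite("pics/t10.png",cv2.resize(f["image"],(800,600)));cv2.imwrite("pics/s10.png",cv2.resize(s["image"],(800,600)))
E
```

```text
press more True t94.9 pos [ 0.4587 -0.3323  0.0933] F [-4.   3.9 12.7] open 0.007 (0.6mm) j6 27
held t96.2 pos [ 0.4586 -0.3323  0.0937] F [-2.6  3.3 12.2] open 0.005 (0.4mm) j6 27
up t98.4 pos [ 0.46  -0.332  0.17 ] F [0.  0.3 0.2] open 0.006 (0.5mm) j6 27
park t99.9 pos [ 0.3003 -0.4998  0.2499] F [-0.3 -0.5  1.2] open 0.005 (0.4mm) j6 63
```

View pics/t10.png

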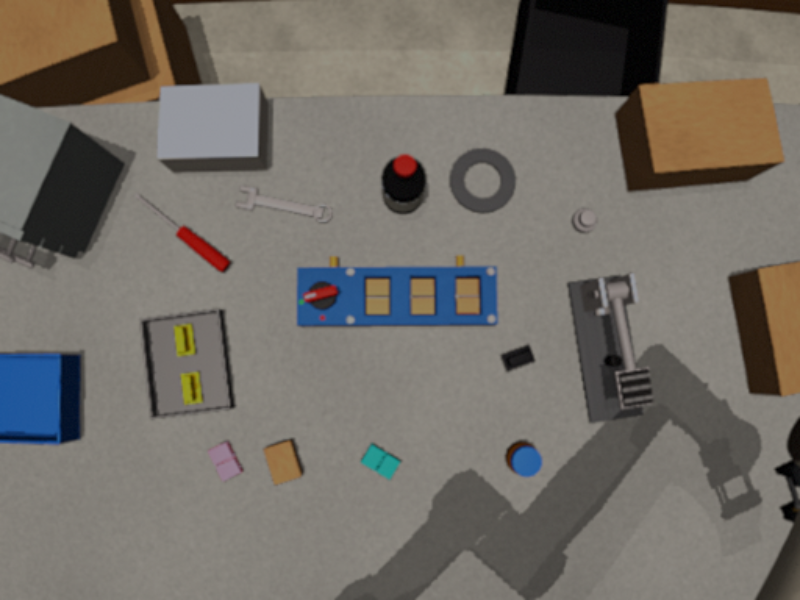

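View pics/s10.png

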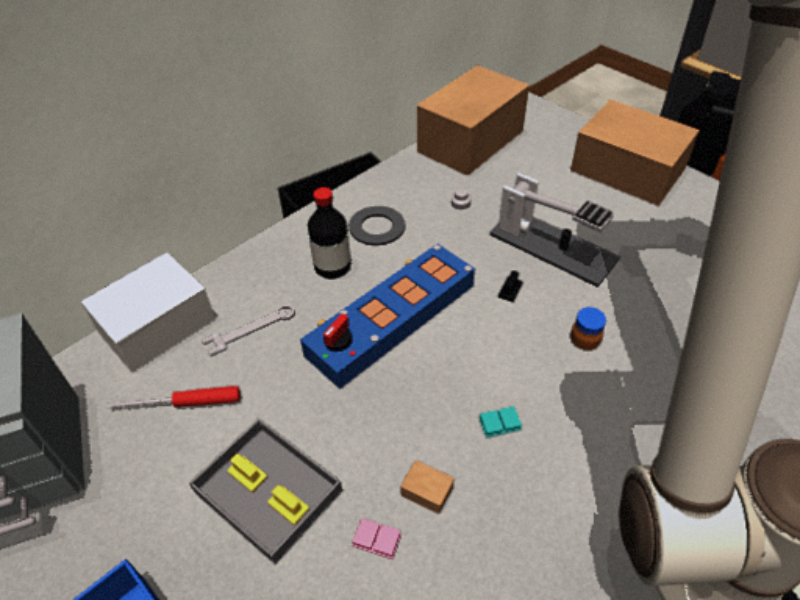

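The pedal's stop isn't clearly evidenced by that force trace (it read 12–16 N, and the second push ended early). I'll press it again in small steps until the force climbs stiffly.

```bash
python3 - <<'E'
from h import *
x,y=.458,-.332
go(x,y,.17,98); 
env.move_straight([x,y,.100],rate=.05)
z=.100
for i in range(14):
    a=env.read_state(); print("cmd %.4f"%z,a["position"].round(4),a["force"].round(1), "t%.1f"%a["clock"])
    if a["force"][2]>32 or z<.082: break
    z-=.002; env.move_straight([x,y,z],rate=.02); env.dwell(.05)
env.dwell(1.2); st("held"); s=env.grab_frame("side"); cv2.imwrite("pics/s11.png",cv2.resize(s["image"][60:240,280:480],None,fx=4,fy=3.3))
env.move_straight([x,y,.17],rate=.06); env.dwell(.3); st("up")
E
```

```text
cmd 0.1000 [ 0.456  -0.3322  0.1009] [-6.8  0.2 10.8] t103.4
cmd 0.0980 [ 0.4561 -0.3322  0.099 ] [-6.8  2.  11. ] t103.7
cmd 0.0960 [ 0.4563 -0.3322  0.097 ] [-5.5  1.5 12.7] t104.0
cmd 0.0940 [ 0.4564 -0.3322  0.0951] [-6.1  1.6 12.6] t104.3
cmd 0.0920 [ 0.4566 -0.3322  0.0932] [-5.9  1.2 12.2] t104.6
cmd 0.0900 [ 0.4567 -0.3322  0.0924] [-8.3  3.8 17.5] t104.9
cmd 0.0880 [ 0.4567 -0.3323  0.0922] [-9.7  7.2 28. ] t105.2
cmd 0.0860 [ 0.4568 -0.3323  0.092 ] [-12.7   8.9  36.5] t105.5
held t106.7 pos [ 0.4568 -0.3323  0.092 ] F [-12.7   8.1  37.4] open 0.009 (0.8mm) j6 -62
up t108.6 pos [ 0.458  -0.332   0.1699] F [ 0.5  0.4 -0.3] open 0.003 (0.3mm) j6 -62
```

View pics/s11.png

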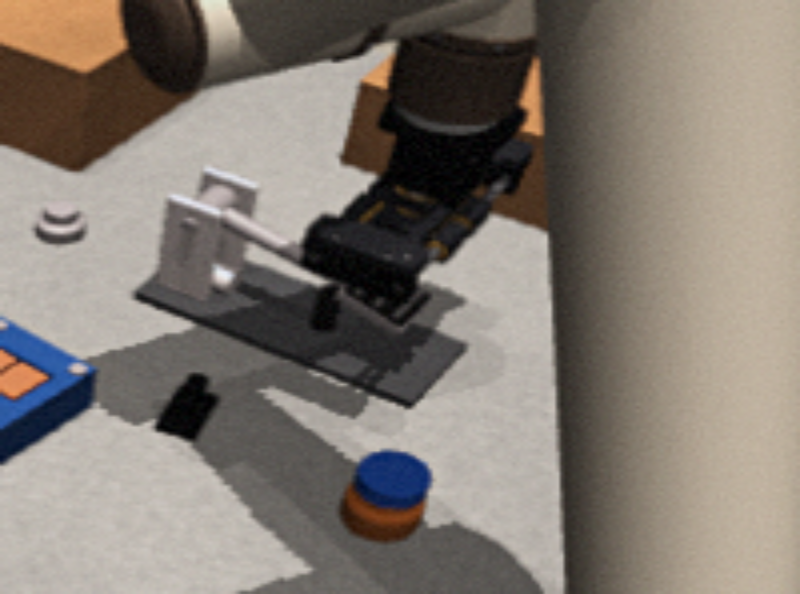

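Clear stop: the force rises from 12 to 37 N with the height stalled at 0.092, held for 1.2 s. The arm now parks, takes one last look, and the job is handed in.

```bash
python3 - <<'E'
from h import *
go(.30,-.50,.25,20); env.dwell(.6); st("park")
f=env.grab_frame("top"); s=env.grab_frame("side")
cv2.imwrite("pics/s12.png",cv2.resize(s["image"],(800,600)))
cv2.imwrite("pics/t12.png",cv2.resize(f["image"],(800,600)))
E
```

```text
park t111.1 pos [ 0.3  -0.5   0.25] F [ 0.4 -0.1 -0. ] open 0.006 (0.5mm) j6 63
```

View pics/s12.png

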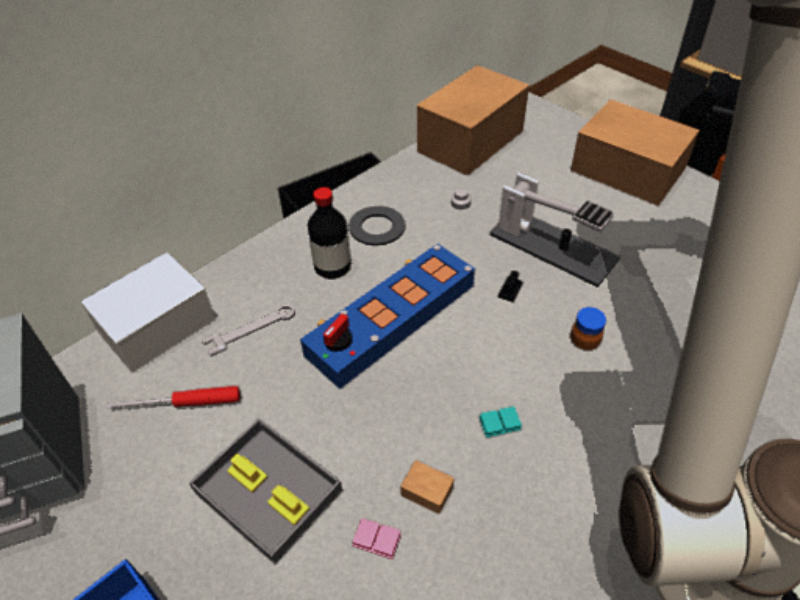

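View pics/t12.png

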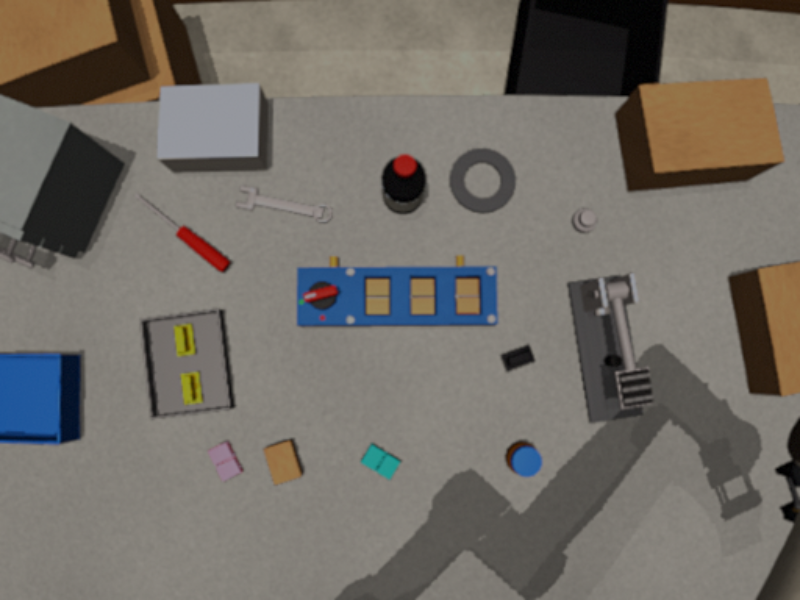

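The pictures show three pads flush in the block (top view (377,296), (422,296), (467,296)). Both spacers are in the tray ((184,339), (191,387)), the knob pointer is at the green mark ((302,300)), the pedal is up and the bystanders are in place.

```bash
python3 -c "
from workcell import env
print(env.close_job())"
```

```text
the job is handed in; nothing more can be done
None
```

The job is done and handed in at about 111 s of the 210 s allowed; no verdict was reported.

- **Spacers:** I moved both yellow spacers (only two were there) into the tray, and both show standing in it.
- **Pads:** I centred each of the three copper pads with the jaws, laid it in a pocket at the first try and pressed it home. Each press stopped with the fingertips about 45 mm above the counter, level with the rim. Both cameras show all three flush.
- **Knob:** I turned it about 75° clockwise. The detent torque reversed on the way, and the pointer now rests at the green mark.
- **Pedal:** I pressed it twice, because the first press (12–16 N) did not clearly show the stop. On the second, the force rose from 12 to 37 N while the height stayed at 0.092 m. I held it there for 1.2 s, and it came up again.
- **Last check:** The final pictures show the bystanders and look-alikes unmoved and the arm parked clear of everything.
- **Disagreements:** The top and side cameras differed by 2–3 mm in x on the pads. I corrected this against a pad centred by the gripper, so it did not affect the fits. The knob and pedal angles could not be read directly and are judged from pictures and forces.

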